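Load the spectrometer's sample carousel from the bench rack

ROBOT

A 7-joint arm with a two-finger parallel gripper is mounted at the origin on the work surface. World frame = base frame: x ahead of the robot, y to its left, z up, the work surface at z = 0. Lengths are in m, angles in rad, forces in N, time in s.
With the tool pointing down it reaches from about 0.4 to 0.85 m from the base axis. Payload 4.5 kg.
Tool frame: the origin (TCP) lies between the finger pads; the fingertips stand 19 mm ahead of it and the grasp point (between the pads) is the TCP; z points along the fingers, y is the line along which they close (so a half turn about z gives the same grasp; the last joint's range is limited). The gripper opens to 88 mm and grips with 3 to 60 N. Pads are 18 mm wide; open, the fingers measure 123 mm over their backs; the gripper's body (75 mm by 187 mm) begins 45 mm behind the grasp point.
Start: joints at [-1.109, 0.689, -0.195, 1.565, 0.157, 0.902, -0.215], TCP at [0.259, 0.569, 0.258] pointing down, gripper open.
Joint ranges: [-3.01, 3.01], [-0.46, 2.08], [-1.47, 1.51], [0.13, 2.56], [-1, 4.14], [0.04, 2.09], [-2.66, 2.66]. Speed limits (rad/s): [2.57, 2.57, 3.14, 3.14, 3.14, 3.14, 3.14].

INTERFACE

Orientations are given as a unit quaternion [w, x, y, z].
In Python, from rig import manip gives the robot as it stands. The module is installed in compiled form; this text tells all that it offers.
- The arm moves only by the shell command python3 -m creep 'ROWS' [FORCE]. ROWS is JSON, a list of rows, each a list of 7 numbers: the turn, a rotation vector about the tool's x, y, z in rad, then the shift along the tool's x, y, z in units of 60 mm (1.0 is 60 mm), then the finger opening in mm, from 0 to 88.1. A call has 1 to 10 rows; each row is the pose to reach, as a shift and turn from the pose commanded when the call began, along the tool's axes at that moment; what a row does not reach only later rows make up. A row lasts 1/8 s, in which the tool goes at most 62.5 mm and 10.7 degrees, less where a joint would pass 70% of its speed; a pose out of reach is approached as far as the arm can. A call with a gripper value outside its range is refused whole. The fingers move at their own pace and stop on an object; FORCE is the grip in N (left out, the last holds). Time passes only in rows, so rows that repeat a pose let the fingers close. It gives the time, the measured TCP pose, the force, the opening and the grip force at its end, in the units of the state.
- manip.get_state(): the state, without advancing time (a new reading comes with each control period).
- manip.grab_frame(name): name is "scene" or "top" or "wrist"; returns a dict with "pixels" (420x560x3 uint8, blue, green, red), "fx", "fy", "cx", "cy" (pixels), "xyz" and "orientation" of the camera in the world; the wrist camera has in their place "mount" (4x4, takes a point from camera to tool coordinates, whose origin is the TCP and whose axes are the flange's). Camera axes: x right, y up, looking along -z (the intrinsics and any distortion apply to the point x, -y, -z); pixel columns grow to the right and rows downward; lengths in m; the calibration is good to about 2 mm. A picture is of the moment at which its call begins: read the wrist's pose just before it. There is no depth.
- manip.job_done(): hands the job in; it is judged then, once.
The state is a dict: "t": time; "q": joint angles; "joint_velocities": joint speeds; "tau": joint torques, N m; "position": TCP position; "orientation": TCP orientation; "ft_force": force on the tool from outside, world axes, zero at the start; "ft_torque": the same for the moment, N m; "opening": finger opening in m; "finger_force": force on a finger pad.
Only numpy, scipy, OpenCV 4.12 (cv2) and the standard library are available. Lean on these libraries where they do the work, as an engineer would, in place of code of your own. Each camera call takes 0.05 s, during which the arm holds its last target. There are 200 camera calls.

TASK

Load the sample changer for the next run. First turn the carousel by its centre knob until the fixed monitor disc is under the measuring head; then move the four samples from the bench rack into the carousel's free places in the same order: the sample at the rack's loop-handle end goes into the first place clockwise (seen from above) after the monitor, its neighbour into the next, and so on round. Leave every sample standing flat inside its ring, with the monitor still under the head.

Things in the scene. Friction and masses are not known exactly. Their poses are not given: they have to be found in the camera images.
- holder_mid (a point): Steel pellet holder: bright steel cup 42 mm diameter, 36 mm tall, with a pale pressed pellet in its mouth, 0.16 kg. Site half-way up on its axis (z up, yaw without meaning). Round, upright; starts in one of the four seats of the bench rack.
- tall_mid (a point): Tall aluminium cup: the tallest and slimmest sample, 34 mm diameter, 50 mm tall, brown pellet sunk in its mouth, 0.09 kg. Site half-way up on its axis (z up, yaw without meaning). Round, upright; starts in one of the four seats of the bench rack.
- cell_mid (a point): White plastic cell, 44 mm tall: 34 mm diameter body, a wider foot of 42 mm diameter over its lowest 10 mm, and a snap ring of 37 mm diameter over its top 4 mm, 0.05 kg. Site half-way up on its axis (z up, yaw without meaning). Round, upright; starts in one of the four seats of the bench rack.
- slug_mid (a point): Solid dark metal slug with a turned face: the lowest sample, 36 mm diameter, 32 mm tall, 0.22 kg. Site half-way up on its axis (z up, yaw without meaning). Round, upright; starts in one of the four seats of the bench rack.
- seat_holder: Black locating ring, fixed on the bench rack, in which the sample 'holder' starts. Inner diameter 58, outer 64, 5 mm high; origin: centre of its underside, 22 mm above the bench. The four rings form a row 70 mm apart on a 284 x 78 mm aluminium plate with a steel loop handle at one end; x axis: along the row, away from the handle end. Keep fingertips above the ring when gripping.
- seat_tall: Black locating ring, fixed on the bench rack, in which the sample 'tall' starts. Inner diameter 58, outer 64, 5 mm high; origin: centre of its underside, 22 mm above the bench. The four rings form a row 70 mm apart on a 284 x 78 mm aluminium plate with a steel loop handle at one end; x axis: along the row, away from the handle end. Keep fingertips above the ring when gripping.
- seat_cell: Black locating ring, fixed on the bench rack, in which the sample 'cell' starts. Inner diameter 58, outer 64, 5 mm high; origin: centre of its underside, 22 mm above the bench. The four rings form a row 70 mm apart on a 284 x 78 mm aluminium plate with a steel loop handle at one end; x axis: along the row, away from the handle end. Keep fingertips above the ring when gripping.
- seat_slug: Black locating ring, fixed on the bench rack, in which the sample 'slug' starts. Inner diameter 58, outer 64, 5 mm high; origin: centre of its underside, 22 mm above the bench. The four rings form a row 70 mm apart on a 284 x 78 mm aluminium plate with a steel loop handle at one end; x axis: along the row, away from the handle end. Keep fingertips above the ring when gripping.
- knob (a point): On the axis of the carousel, 85 mm above the bench, half-way up its black bar knob (46 mm along x, 14 along y; top 12 mm above, foot 14 mm below); turns with it. The carousel's top face is 30 mm lower. 80 mm from the axis: at +x the monitor (low steel disc in a dark clamp, 14 mm tall); at -72, -144, -216, -288 degrees about z the 1st to 4th free place, each in a ring like the rack's.
- carousel (a joint): Carousel angle, rad, counter-clockwise from above; 0: monitor under the measuring head (knob x towards the head). Starts 0.5 to 1.2; friction 0.08 N m, stays where left, no detents. The head, a grey arm 36 mm wide on the white tower (110 mm wide, 125 to 175 mm from the axis), overhangs the carousel from 72 mm outwards; underside 107, top 123 mm above the bench.

How it is judged:
On the way:
1. the carousel is turned so that the monitor is under the measuring head (within 0.13 rad), all samples still in the rack (value of joint carousel between -0.13 and 0.13 rad and distance of each of holder_mid, tall_mid, cell_mid, slug_mid from where it was at the start of the episode below 0.02 m), for 0.2 s.
At the end, for the whole second after the job is handed in: Monitor under the head (carousel within 0.13 rad of 0); each sample upright (0.1 rad), flat on the carousel (4 mm), at rest, within 13 mm of the centre (along x and y) of its place: 1st to 4th from the rack's loop handle = 1st to 4th free place clockwise from the monitor (value of joint carousel between -0.13 and 0.13 rad and ((x of holder_mid in the frame of knob between 0.0117 and 0.0377 m and y of holder_mid in the frame of knob between -0.0891 and -0.0631 m and x of any of seat_tall, seat_cell, seat_slug in the frame of seat_holder above 0.175 m) or (x of holder_mid in the frame of knob between -0.0777 and -0.0517 m and y of holder_mid in the frame of knob between -0.06 and -0.034 m and (x of seat_tall in the frame of seat_holder between 0.105 and 0.175 m or x of seat_cell in the frame of seat_holder between 0.105 and 0.175 m or x of seat_slug in the frame of seat_holder between 0.105 and 0.175 m)) or (x of holder_mid in the frame of knob between -0.0777 and -0.0517 m and y of holder_mid in the frame of knob between 0.034 and 0.06 m and (x of seat_tall in the frame of seat_holder between -0.175 and -0.105 m or x of seat_cell in the frame of seat_holder between -0.175 and -0.105 m or x of seat_slug in the frame of seat_holder between -0.175 and -0.105 m)) or (x of holder_mid in the frame of knob between 0.0117 and 0.0377 m and y of holder_mid in the frame of knob between 0.0631 and 0.0891 m and x of any of seat_tall, seat_cell, seat_slug in the frame of seat_holder below -0.175 m)) and z of holder_mid in the frame of knob between -0.016 and -0.008 m and angle between each of holder_mid, tall_mid, cell_mid, slug_mid's own z axis and vertical below 0.1 rad and linear speed of each of holder, tall, cell, slug below 0.02 m/s and ((x of tall_mid in the frame of knob between 0.0117 and 0.0377 m and y of tall_mid in the frame of knob between -0.0891 and -0.0631 m and x of any of seat_holder, seat_cell, seat_slug in the frame of seat_tall above 0.175 m) or (x of tall_mid in the frame of knob between -0.0777 and -0.0517 m and y of tall_mid in the frame of knob between -0.06 and -0.034 m and (x of seat_holder in the frame of seat_tall between 0.105 and 0.175 m or x of seat_cell in the frame of seat_tall between 0.105 and 0.175 m or x of seat_slug in the frame of seat_tall between 0.105 and 0.175 m)) or (x of tall_mid in the frame of knob between -0.0777 and -0.0517 m and y of tall_mid in the frame of knob between 0.034 and 0.06 m and (x of seat_holder in the frame of seat_tall between -0.175 and -0.105 m or x of seat_cell in the frame of seat_tall between -0.175 and -0.105 m or x of seat_slug in the frame of seat_tall between -0.175 and -0.105 m)) or (x of tall_mid in the frame of knob between 0.0117 and 0.0377 m and y of tall_mid in the frame of knob between 0.0631 and 0.0891 m and x of any of seat_holder, seat_cell, seat_slug in the frame of seat_tall below -0.175 m)) and z of tall_mid in the frame of knob between -0.009 and -0.001 m and ((x of cell_mid in the frame of knob between 0.0117 and 0.0377 m and y of cell_mid in the frame of knob between -0.0891 and -0.0631 m and x of any of seat_holder, seat_tall, seat_slug in the frame of seat_cell above 0.175 m) or (x of cell_mid in the frame of knob between -0.0777 and -0.0517 m and y of cell_mid in the frame of knob between -0.06 and -0.034 m and (x of seat_holder in the frame of seat_cell between 0.105 and 0.175 m or x of seat_tall in the frame of seat_cell between 0.105 and 0.175 m or x of seat_slug in the frame of seat_cell between 0.105 and 0.175 m)) or (x of cell_mid in the frame of knob between -0.0777 and -0.0517 m and y of cell_mid in the frame of knob between 0.034 and 0.06 m and (x of seat_holder in the frame of seat_cell between -0.175 and -0.105 m or x of seat_tall in the frame of seat_cell between -0.175 and -0.105 m or x of seat_slug in the frame of seat_cell between -0.175 and -0.105 m)) or (x of cell_mid in the frame of knob between 0.0117 and 0.0377 m and y of cell_mid in the frame of knob between 0.0631 and 0.0891 m and x of any of seat_holder, seat_tall, seat_slug in the frame of seat_cell below -0.175 m)) and z of cell_mid in the frame of knob between -0.012 and -0.004 m and ((x of slug_mid in the frame of knob between 0.0117 and 0.0377 m and y of slug_mid in the frame of knob between -0.0891 and -0.0631 m and x of any of seat_holder, seat_tall, seat_cell in the frame of seat_slug above 0.175 m) or (x of slug_mid in the frame of knob between -0.0777 and -0.0517 m and y of slug_mid in the frame of knob between -0.06 and -0.034 m and (x of seat_holder in the frame of seat_slug between 0.105 and 0.175 m or x of seat_tall in the frame of seat_slug between 0.105 and 0.175 m or x of seat_cell in the frame of seat_slug between 0.105 and 0.175 m)) or (x of slug_mid in the frame of knob between -0.0777 and -0.0517 m and y of slug_mid in the frame of knob between 0.034 and 0.06 m and (x of seat_holder in the frame of seat_slug between -0.175 and -0.105 m or x of seat_tall in the frame of seat_slug between -0.175 and -0.105 m or x of seat_cell in the frame of seat_slug between -0.175 and -0.105 m)) or (x of slug_mid in the frame of knob between 0.0117 and 0.0377 m and y of slug_mid in the frame of knob between 0.0631 and 0.0891 m and x of any of seat_holder, seat_tall, seat_cell in the frame of seat_slug below -0.175 m)) and z of slug_mid in the frame of knob between -0.018 and -0.01 m); the robot touches nothing.
It also fails if it takes over 112 s, if anything falls off the work surface, if the arm or the gripper's body presses on something with over 40 N, if the wrist force passes 120 N, or if a joint passes its speed limit or range.

## Working session

There is one attempt and no reset: what is moved stays moved. The work goes in short steps, Python scripts to look and compute and a shell command to move; the robot and the scene stay as the last step left them, time stands still between calls to the robot, and variables do not carry over. Pictures are saved under pics/ and viewed, at most 14 in all, crops included, and the job is handed in when it is done.

```bash
mkdir -p pics; cat > h.py <<'E'
from rig import manip
import cv2, numpy as np, json
from scipy.spatial.transform import Rotation as R
def rot(q): return R.from_quat([q[1],q[2],q[3],q[0]]).as_matrix()
def shot(n,f=None):
    s=manip.get_state(); g=manip.grab_frame(n)
    if f: cv2.imwrite('pics/'+f,g['pixels'])
    if 'mount' in g:
        T=np.eye(4);T[:3,:3]=rot(s['orientation']);T[:3,3]=s['position'];T=T@np.array(g['mount'])
        g['P'],g['R']=T[:3,3],T[:3,:3]
    else: g['P'],g['R']=np.array(g['xyz']),rot(g['orientation'])
    np.save('pics/'+(f or n)+'.npy',{k:v for k,v in g.items()},allow_pickle=True)
    return g
def load(f): return np.load('pics/'+f+'.npy',allow_pickle=True).item()
def ray(g,u,v):
    d=g['R']@np.array([(u-g['cx'])/g['fx'],-(v-g['cy'])/g['fy'],-1]); return g['P'],d/np.linalg.norm(d)
def atz(g,u,v,z):
    p,d=ray(g,u,v); return p+d*(z-p[2])/d[2]
def tri(obs):
    A=np.zeros((3,3));b=np.zeros(3)
    for g,u,v in obs:
        p,d=ray(g,u,v);M=np.eye(3)-np.outer(d,d);A+=M;b+=M@p
    return np.linalg.solve(A,b)
def proj(g,X):
    c=g['R'].T@(np.array(X)-g['P']); return g['cx']+g['fx']*c[0]/-c[2], g['cy']-g['fy']*c[1]/-c[2]
E
python3 - <<'E'
from h import *
for n in ('scene','top','wrist'):
    g=shot(n,n+'0.png'); print(n,{k:np.round(v,3).tolist() for k,v in g.items() if k!='pixels'})
s=manip.get_state();print(s)
E
```

```text
scene {'fx': 428.445, 'fy': 428.445, 'cx': 288.432, 'cy': 213.583, 'xyz': [0.929, -0.489, 0.467], 'orientation': [0.835, 0.466, 0.147, 0.254], 'P': [0.929, -0.489, 0.467], 'R': [[0.827, -0.288, 0.483], [0.562, 0.436, -0.703], [-0.009, 0.853, 0.523]]}
top {'fx': 458.979, 'fy': 458.979, 'cx': 273.531, 'cy': 208.637, 'xyz': [0.442, 0.029, 0.959], 'orientation': [-0.701, -0.058, 0.059, 0.708], 'P': [0.442, 0.029, 0.959], 'R': [[-0.01, 0.986, -0.165], [-1.0, -0.009, 0.003], [0.002, 0.165, 0.986]]}
wrist {'fx': 289.333, 'fy': 289.333, 'cx': 274.446, 'cy': 205.361, 'mount': [[-0.001, 0.957, 0.289, 0.076], [1.0, 0.001, 0.0, -0.001], [-0.0, 0.289, -0.957, -0.126], [0.0, 0.0, 0.0, 1.0]], 'P': [0.19, 0.599, 0.383], 'R': [[0.415, -0.871, -0.263], [0.91, 0.397, 0.121], [-0.001, -0.289, 0.957]]}
{'t': 0.15, 'q': array([-1.10922309,  0.68980045, -0.19453549,  1.56606619,  0.15729943,
        0.90249341, -0.21509472]), 'joint_velocities': array([-0.00183347, -0.00194961, -0.00218935, -0.00223845,  0.00079074,
       -0.00142679,  0.00118402]), 'tau': array([-9.89054752e-04, -5.27867353e+01, -1.26793195e+00, -1.53589332e+01,
       -5.24077483e-02,  3.95214898e-03,  1.03916930e-04]), 'position': array([0.2591228 , 0.56827278, 0.25709914]), 'orientation': array([-1.00588989e-04,  2.12224442e-01,  9.77220708e-01, -6.81484132e-04]), 'ft_force': array([-0.45641336,  0.33829513, -1.33145859]), 'ft_torque': array([-0.0373592 ,  0.03853494,  0.02114613]), 'finger_force': 0.0, 'opening': 0.0883108091085601}
```

View pics/top0.png

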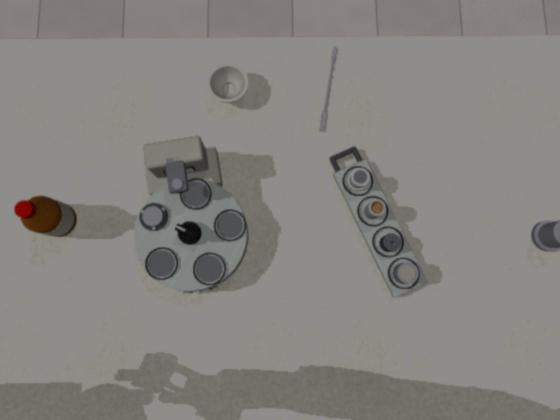

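View pics/scene0.png

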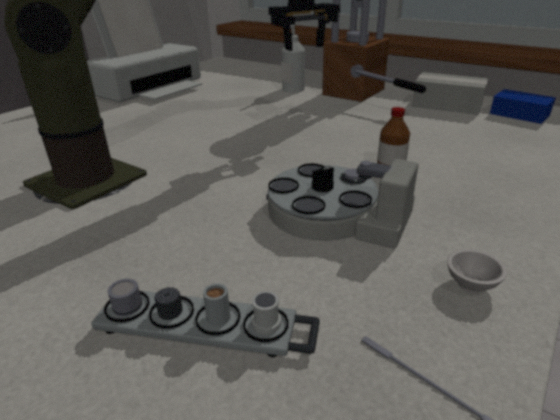

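Top view: the carousel axis is at about (190,233), the monitor at (152,216), and the head arm at (177,178). From the handle the rack holds cell (358,180), tall (375,210), slug (390,242) and holder (405,272). The scene view agrees with this. Next I'll enlarge both for exact pixels.

```bash
python3 - <<'E'
from h import *
t=load('top0.png')['pixels'];s=load('scene0.png')['pixels']
def c(im,x,y,w,h,f):
    o=cv2.resize(im[y:y+h,x:x+w],None,fx=f,fy=f,interpolation=cv2.INTER_CUBIC)
    o=cv2.convertScaleAbs(o,alpha=1.6)
    for k in range(0,w,20): cv2.putText(o,str(x+k),(int(k*f),8),0,.3,(0,255,255));cv2.line(o,(int(k*f),10),(int(k*f),16),(0,255,255))
    for k in range(0,h,20): cv2.putText(o,str(y+k),(0,int(k*f)+3),0,.3,(0,255,255));cv2.line(o,(20,int(k*f)),(26,int(k*f)),(0,255,255))
    return o
A=np.hstack([c(t,125,130,130,165,3),c(t,320,140,120,165,3)])[:495]
cv2.imwrite('pics/c1.png',A)
B=c(s,85,270,245,90,3.2);C=c(s,255,150,170,95,3.2);C=cv2.copyMakeBorder(C,0,0,0,B.shape[1]-C.shape[1],0)
cv2.imwrite('pics/c2.png',np.vstack([B,C]))
E
```

```text
(no output)
```

View pics/c1.png

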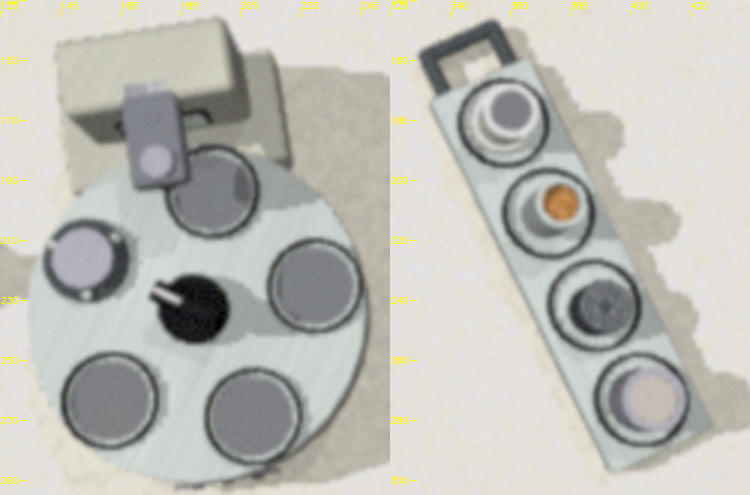

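View pics/c2.png

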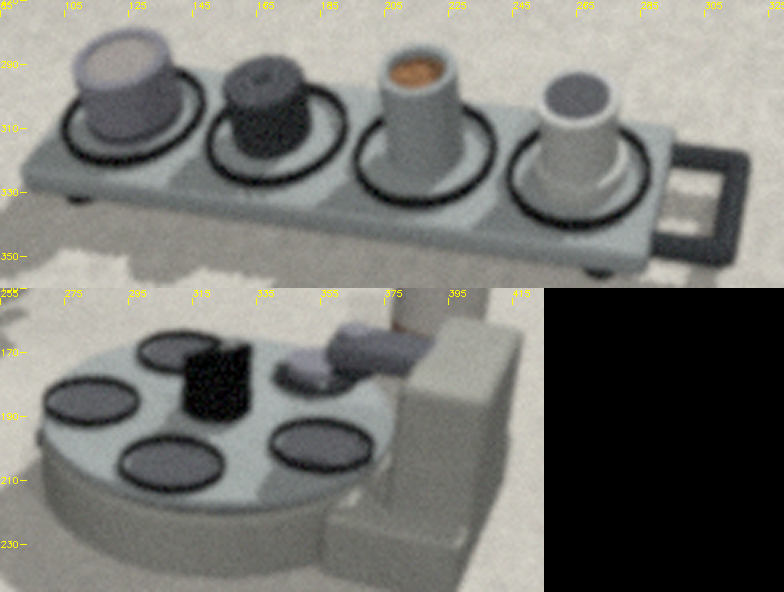

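The crops show all five carousel positions and the four rack rings, with the sample tops clearly visible. I'll triangulate them from both cameras.

```bash
python3 - <<'E'
from h import *
t=load('top0.png');s=load('scene0.png')
P={'R1':(195.7,194,355.6,199.4),'R2':(230.3,225,308.8,204.7),'R3':(209.7,268.7,283.8,185.3),'R4':(161.7,263.3,311.3,170),'mon':(153,216,353.8,174),
'sc':(358,180.7,265.9,323.8),'st':(372.7,211,217.8,318.1),'ss':(388.3,241.7,171.9,311.6),'sh':(403.7,273,126.9,305.6),
'cell':(361,177,265.3,300.3),'tall':(377,207.3,215.6,291.3),'slug':(391,241.3,167.5,295.6),'holder':(407.7,272,123.4,289.4)}
Q={}
for k,(a,b,c,d) in P.items():
    X=Q[k]=tri([(t,a,b),(s,c,d)]); print(k,X.round(4),np.round(np.array(proj(t,X))-(a,b),1),np.round(np.array(proj(s,X))-(c,d),1))
z=.06
r=[atz(t,*P[k][:2],z)[:2] for k in('R1','R2','R3','R4')]+[atz(t,*P['mon'][:2],.069)[:2]]
r=np.array(r); A=np.c_[2*r,np.ones(5)];x=np.linalg.lstsq(A,(r**2).sum(1),rcond=None)[0];c=x[:2];print('c',c,np.hypot(*(r-c).T),np.degrees(np.arctan2(*(r-c).T[::-1])).round(1))
for k in('sc','st','ss','sh'): print(k,atz(t,*P[k][:2],.027).round(4),atz(s,*P[k][2:],.027).round(4))
E
```

```text
R1 [0.6259 0.1824 0.0528] [-0.3 -0.4] [-0.5  0.1]
R2 [0.5621 0.1123 0.0546] [-0.3 -0.4] [-0.5  0.1]
R3 [0.4764 0.1523 0.054 ] [-0.4 -0.4] [-0.5  0.1]
R4 [0.4869 0.2457 0.0542] [0. 0.] [ 0. -0.]
mon [0.5803 0.2643 0.0617] [-0.2 -0.3] [-0.3  0.1]
sc [ 0.657  -0.152   0.0207] [-0.1 -0.1] [-0.2  0. ]
st [ 0.5924 -0.1803  0.0194] [-0. -0.] [-0.  0.]
ss [ 0.5285 -0.2088  0.0206] [-0.2 -0.1] [-0.3  0. ]
sh [ 0.4643 -0.2372  0.021 ] [0.1 0. ] [ 0.1 -0. ]
cell [ 0.6555 -0.1498  0.0623] [-0.3 -0.3] [-0.6  0.1]
tall [ 0.5921 -0.178   0.0682] [-0.1 -0.1] [-0.2  0. ]
slug [ 0.526  -0.2077  0.0495] [0.2 0.2] [ 0.4 -0. ]
holder [ 0.4654 -0.2362  0.0524] [0.1 0.1] [ 0.1 -0. ]
c [0.54467787 0.18966215] [0.07941236 0.08001526 0.07952747 0.07971855 0.0798999 ] [  -6.5  -78.6 -150.7  136.7   64.9]
sc [ 0.6554 -0.1509  0.027 ] [ 0.661  -0.1566  0.027 ]
st [ 0.5912 -0.1786  0.027 ] [ 0.5982 -0.1855  0.027 ]
ss [ 0.5276 -0.2075  0.027 ] [ 0.5346 -0.2126  0.027 ]
sh [ 0.4643 -0.2353  0.027 ] [ 0.4704 -0.2406  0.027 ]
```

```bash
cat >> h.py <<'E'
def plan(x,y,z,psi=None):
    s=manip.get_state(); M=rot(s['orientation']); cur=np.degrees(np.arctan2(M[1,1],M[0,1]))
    psi=cur if psi is None else psi
    # correct residual tilt too
    a=np.radians(psi); T=np.array([[-np.sin(a),np.cos(a),0],[np.cos(a),np.sin(a),0],[0,0,-1]]).T
    rv=R.from_matrix(M.T@T).as_rotvec(); d=M.T@(np.array([x,y,z])-s['position'])/.06
    print('t',round(s['t'],2),'pos',s['position'].round(4),'psi',cur.round(1),'| rv',rv.round(3),'shift',d.round(3),'q',np.round(s['q'],2),'open',round(s['opening']*1000,1),'F',np.round(s['ft_force'],1))
E
python3 - <<'E'
from h import *
t=load('top0.png');s=load('scene0.png')
a=atz(t,176.7,160,.123);b=atz(t,178.3,192.7,.123);c=np.array([.5447,.1897])
print(a,b,np.degrees(np.arctan2(*(a-b)[1::-1])),np.degrees(np.arctan2(*(b[:2]-c)[::-1])),np.degrees(np.arctan2(*(a[:2]-c)[::-1])),np.hypot(*(b[:2]-c)))
print('tower',tri([(t,204.3,162.7),(s,380,175.6)]))
# base edges direction: tower top near edge
p=atz(t,149,178,.15);q=atz(t,204.3,162.7,.15);print(np.degrees(np.arctan2(*(q-p)[1::-1]))+90)
plan(.545-.076-.06,.19,.32,19)
E
```

```text
[0.67636176 0.20693008 0.123     ] [0.61362797 0.20237618 0.123     ] 4.15186865580203 10.420529691701606 7.455715130496343 0.07008388596832787
tower [0.67479303 0.1573578  0.12683853]
15.515380337295284
t 0.15 pos [0.2591 0.5683 0.2571] psi 65.5 | rv [-0.001  0.001  0.811] shift [-4.888 -4.702 -1.041] q [-1.11  0.69 -0.19  1.57  0.16  0.9  -0.22] open 88.3 F [-0.5  0.3 -1.3]
```

```bash
python3 - <<'E'
from h import *
plan(.545,.19,.33,-25)
E
```

```text
t 0.15 pos [0.2591 0.5683 0.2571] psi 65.5 | rv [-1.000e-03  1.000e-03  1.579e+00] shift [-6.951 -3.762 -1.209] q [-1.11  0.69 -0.19  1.57  0.16  0.9  -0.22] open 88.3 F [-0.5  0.3 -1.3]
```

```bash
python3 -m creep '[[0,0,0.17,-0.7,-0.38,-0.4,88],[0,0,0.34,-1.4,-0.76,-0.8,88],[0,0,0.51,-2.1,-1.14,-1.2,88],[0,0,0.68,-2.8,-1.5,-1.2,88],[0,0,0.85,-3.5,-1.9,-1.2,88],[0,0,1.02,-4.3,-2.3,-1.2,88],[0,0,1.2,-5.1,-2.8,-1.2,88],[0,0,1.38,-6,-3.3,-1.2,88],[0,0,1.56,-6.95,-3.76,-1.2,88],[0,0,1.58,-6.95,-3.76,-1.2,88]]'; python3 -m creep '[[0,0,0,0,0,0,70],[0,0,0,0,0,0,70],[0,0,0,0,0,0,70],[0,0,0,0,0,0,70]]'; python3 - <<'E'
from h import *
plan(.545,.19,.33,-25); g=shot('wrist','w1.png')
cv2.imwrite('pics/w1b.png',cv2.convertScaleAbs(cv2.resize(g['pixels'],None,fx=1.42,fy=1.42,interpolation=2),alpha=1.6))
E
```

```text
t: 1.4
position: [0.548, 0.1842, 0.3297]
orientation: [0.002, 0.847, 0.532, -0.0]
ft_force: [-1.2, 0.9, -0.2]
opening: 0.0879
finger_force: 0.0
t: 1.9
position: [0.5447, 0.1912, 0.3298]
orientation: [-0.0, 0.843, 0.538, 0.0]
ft_force: [-0.8, -0.5, 0.9]
opening: 0.0697
finger_force: 0.0
t 1.9 pos [0.5447 0.1912 0.3298] psi -24.9 | rv [-0.    -0.     0.001] shift [-0.016  0.013 -0.004] q [-0.56  0.55  0.24  1.63 -0.15  0.98 -0.7 ] open 69.7 F [-0.8 -0.5  0.9]
```

View pics/w1b.png

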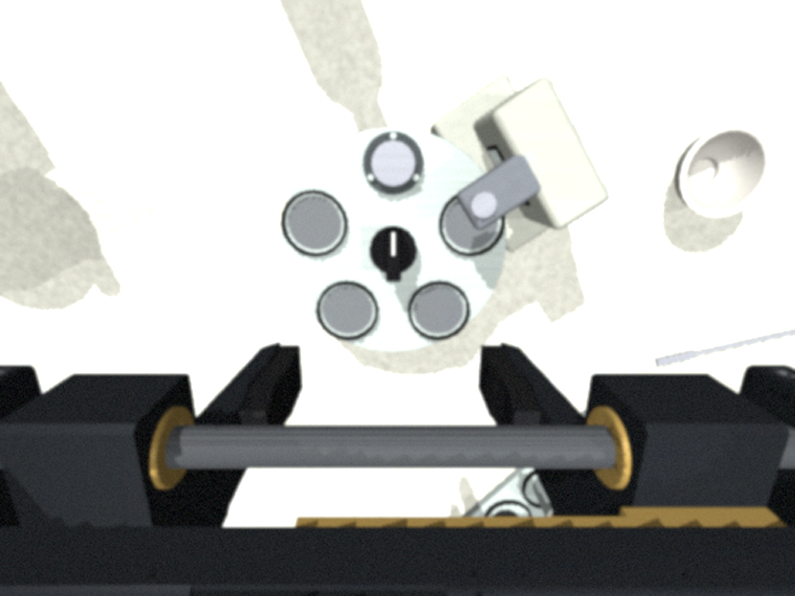

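Wrist view: the knob is at about (393,250) with its pointer aimed straight at the monitor (393,162), and the head arm runs from (468,210) to (529,173) towards the tower at (550,150).

```bash
python3 - <<'E'
from h import *
g=load('w1.png');t=load('top0.png');f=1.42
w=lambda u,v,z:atz(g,(u+.5)/f-.5,(v+.5)/f-.5,z)[:2]
ang=lambda d:np.degrees(np.arctan2(d[1],d[0])).round(1)
r=np.array([w(472,222,.06),w(439,310,.06),w(347,310,.06),w(314,222,.06),w(393,162,.069)])
A=np.c_[2*r,np.ones(5)];x=np.linalg.lstsq(A,(r**2).sum(1),rcond=None)[0];c=x[:2]
print('c',c,np.hypot(*(r-c).T),[ang(v) for v in r-c],'knob top',w(393,250,.085))
q=[w(*p,.123) for p in((457,190),(480,230),(540,192),(517,155))]
m=np.mean(q,0);print('head centre',m,ang(m-c),'tip',ang((q[0]+q[1])/2-c),np.hypot(*((q[0]+q[1])/2-c)),'sides',ang(q[3]-q[0]),ang(q[2]-q[1]),'end',ang(q[0]-q[1])-90, 'w',np.hypot(*(q[0]-q[1])))
T=[w(*p,.15) for p in((492,125),(558,228),(607,197),(545,80))];print('tower',ang(T[0]-T[1])-90,ang(T[3]-T[2])-90,np.hypot(*(T[0]-T[1])))
# two-view heights
P=dict(R1=(472,222,195.7,194),R2=(439,310,230.3,225),R3=(347,310,209.7,268.7),R4=(314,222,161.7,263.3),mon=(393,162,153,216),headdot=(484,204,177.3,183.3),tower=(492,125,149,178),tower2=(558,228,204.3,162.7))
for k,(a,b,u,v) in P.items(): print(k,tri([(g,(a+.5)/f-.5,(b+.5)/f-.5),(t,u,v)]).round(4))
E
```

```text
c [0.54578258 0.18923215] [0.07961678 0.07970931 0.07954446 0.07971903 0.07960136] [np.float64(-6.7), np.float64(-78.8), np.float64(-151.0), np.float64(136.8), np.float64(65.2)] knob top [0.54670237 0.1916477 ]
head centre [0.64427303 0.20526771] 9.2 tip 10.1 0.07321952988550878 sides 5.2 8.4 end 7.599999999999994 w 0.03736628450905137
tower 12.299999999999997 9.799999999999997 0.089503219684216
R1 [0.624  0.1803 0.0614]
R2 [0.5609 0.1111 0.0598]
R3 [0.4757 0.1507 0.0591]
R4 [0.4871 0.2441 0.0591]
mon [0.5788 0.2617 0.0696]
headdot [0.6295 0.2029 0.1314]
tower [0.6454 0.2536 0.1407]
tower2 [0.6763 0.1564 0.1163]
```

```bash
python3 -m creep '[[0,0,0,-0.01,0.025,1,56],[0,0,0,-0.01,0.025,2,56],[0,0,0,-0.01,0.025,2.8,56],[0,0,0,-0.01,0.025,3.3,56],[0,0,0,-0.01,0.025,3.7,56],[0,0,0,-0.01,0.025,3.96,56],[0,0,0,-0.01,0.025,3.96,56],[0,0,0,-0.01,0.025,3.96,56]]'; python3 -m creep '[[0,0,0,0,0,0,8],[0,0,0,0,0,0,8],[0,0,0,0,0,0,8],[0,0,0,0,0,0,8],[0,0,0,0,0,0,8],[0,0,0,0,0,0,8],[0,0,0,0,0,0,8]]' 20
```

```text
t: 2.95
position: [0.5469, 0.1895, 0.093]
orientation: [0.0, 0.844, 0.537, 0.001]
ft_force: [0.4, -0.3, -0.0]
opening: 0.0562
finger_force: 0.0
t: 3.82
position: [0.5467, 0.1891, 0.0922]
orientation: [0.0, 0.844, 0.537, 0.0]
ft_force: [1.1, -1.0, -0.4]
opening: 0.0137
finger_force: 20.0
```

```bash
python3 -m creep '[[0,0,0.13,0,0,0,8],[0,0,0.26,0,0,0,8],[0,0,0.39,0,0,0,8],[0,0,0.52,0,0,0,8],[0,0,0.65,0,0,0,8],[0,0,0.78,0,0,0,8],[0,0,0.88,0,0,0,8],[0,0,0.94,0,0,0,8],[0,0,0.98,0,0,0,8],[0,0,0.98,0,0,0,8]]'; python3 -m creep '[[0,0,0,0,0,0,8],[0,0,0,0,0,0,8],[0,0,0,0,0,0,50],[0,0,0,0,0,0,50],[0,0,0,0,0,0,50],[0,0,0,0,0,0,50],[0,0,0,0,0,-1,50],[0,0,0,0,0,-2,50],[0,0,0,0,0,-3,50],[0,0,0,0,0,-3.5,50]]'; python3 - <<'E'
from h import *
g=shot('top','t2.png')
plan(.545,.19,.33,-81)
g=shot('wrist','w2.png')
cv2.imwrite('pics/w2b.png',cv2.convertScaleAbs(cv2.resize(g['pixels'][:260],None,fx=1.42,fy=1.42,interpolation=2),alpha=1.6))
E
```

```text
t: 5.08
position: [0.5468, 0.1889, 0.0922]
orientation: [0.0, 0.997, 0.077, 0.001]
ft_force: [3.3, -1.2, -0.0]
opening: 0.0137
finger_force: 20.0
t: 6.32
position: [0.5471, 0.1892, 0.3056]
orientation: [-0.001, 0.997, 0.077, 0.002]
ft_force: [0.5, 0.9, -0.4]
opening: 0.0497
finger_force: 0.0
t 6.38 pos [0.5486 0.1893 0.3083] psi -81.2 | rv [-0.002 -0.009 -0.003] shift [-0.055 -0.021 -0.363] q [-0.75  0.63  0.61  1.67 -0.42  0.96 -1.41] open 50.2 F [-0.7 -0.7  2. ]
```

View pics/w2b.png

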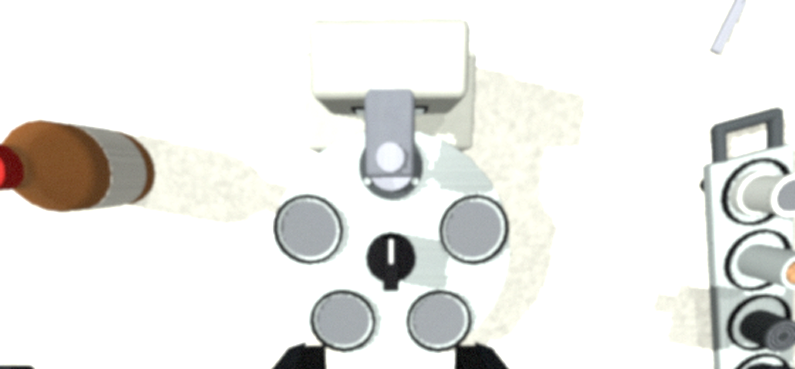

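Wrist view 2: the monitor (390,165) is under the head, and the pointer (390,250) is in line with the head arm. The free rings are at (473,228), (439,320), (343,320) and (308,229).

```bash
python3 - <<'E'
from h import *
g=load('w2.png');f=1.42
w=lambda u,v,z:atz(g,(u+.5)/f-.5,(v+.5)/f-.5,z)[:2]
ang=lambda d:np.degrees(np.arctan2(d[1],d[0])).round(1)
r=np.array([w(473,228,.06),w(439,320,.06),w(343,320,.06),w(308,229,.06)])
A=np.c_[2*r,np.ones(4)];x=np.linalg.lstsq(A,(r**2).sum(1),rcond=None)[0];c=x[:2]
a=[ang(v) for v in r-c];print('c',c,np.hypot(*(r-c).T),a, [((p+72*(i+1)+180)%360-180).round(1) for i,p in enumerate(a)])
q=[w(*p,.123) for p in((365,178),(414,178),(413,91),(366,91))];m=np.mean(q,0);tp=(q[0]+q[1])/2
print('head',ang(m-c),ang(tp-c),ang(q[3]-q[0]),ang(q[2]-q[1]),ang(q[0]-q[1])-90)
c=np.array([.5455,.1893])
for i in range(4):
    b=np.radians(9-72*(i+1));print(i+1,c+.08*np.array([np.cos(b),np.sin(b)]),9-72*(i+1))
plan(.60,-.19,.30,-65)
E
```

```text
c [0.5463451  0.18820179] [0.07896869 0.07921897 0.0789088  0.0791611 ] [np.float64(-62.7), np.float64(-134.9), np.float64(152.8), np.float64(81.0)] [np.float64(9.3), np.float64(9.1), np.float64(8.8), np.float64(9.0)]
head 9.3 9.5 7.1 10.4 8.799999999999997
1 [0.58181924 0.11801948] -63
2 [0.48893146 0.13273146] -135
3 [0.47421948 0.22561924] -207
4 [0.55801476 0.26831507] -279
t 6.42 pos [0.5481 0.1894 0.3058] psi -81.2 | rv [-0.    -0.007 -0.283] shift [-0.114  6.381  0.086] q [-0.75  0.63  0.6   1.68 -0.43  0.96 -1.41] open 50.0 F [ 0.2 -0.3  0.5]
```

```bash
python3 - <<'E'
from h import *
plan(.505,-.22,.32,-66.2)
E
python3 -m creep '[[0,0,-0.1,0.05,0.5,-0.2,70],[0,0,-0.2,0.1,1.4,-0.2,70],[0,0,-0.26,0.15,2.4,-0.2,70],[0,0,-0.26,0.25,3.4,-0.2,70],[0,0,-0.26,0.35,4.4,-0.2,70],[0,0,-0.26,0.35,5.4,-0.2,70],[0,0,-0.26,0.35,6.2,-0.2,70],[0,0,-0.26,0.35,6.7,-0.2,70],[0,0,-0.26,0.35,6.8,-0.2,70],[0,0,-0.26,0.35,6.8,-0.2,70]]'
python3 - <<'E'
from h import *
plan(.505,-.22,.32,-66.2)
E
```

```text
t 6.42 pos [0.5481 0.1894 0.3058] psi -81.2 | rv [-0.001 -0.007 -0.262] shift [-1.752  6.632 -0.26 ] q [-0.75  0.63  0.6   1.68 -0.43  0.96 -1.41] open 50.0 F [ 0.2 -0.3  0.5]
t: 7.68
position: [0.6292, -0.2093, 0.313]
orientation: [-0.001, 0.979, 0.206, -0.001]
ft_force: [0.4, 0.4, 0.2]
opening: 0.0699
finger_force: 0.0
t 7.67 pos [ 0.6292 -0.2093  0.313 ] psi -66.3 | rv [-0.002  0.001 -0.001] shift [-1.967 -0.671 -0.114] q [ 0.02  0.73  0.47  1.39 -0.34  1.11 -0.61] open 69.9 F [0.4 0.4 0.2]
```

```bash
python3 -m creep '[[0,0,0,-0.9,-0.3,-0.1,70],[0,0,0,-1.6,-0.6,-0.1,70],[0,0,0,-1.97,-0.67,-0.1,70],[0,0,0,-1.97,-0.67,-0.1,70],[0,0,0,-1.97,-0.67,-0.1,70]]'
python3 - <<'E'
from h import *
g=shot('wrist','w3.png');plan(.505,-.22,.32,-66.2)
cv2.imwrite('pics/w3b.png',cv2.convertScaleAbs(cv2.resize(g['pixels'][20:320,110:430],None,fx=2,fy=2,interpolation=2)[:600],alpha=1.3))
E
```

```text
t: 8.3
position: [0.5068, -0.2197, 0.3201]
orientation: [-0.0, 0.978, 0.207, 0.001]
ft_force: [0.2, -0.6, 0.5]
opening: 0.0698
finger_force: 0.0
t 8.35 pos [ 0.5068 -0.22    0.3199] psi -66.1 | rv [-0.    -0.001  0.001] shift [-0.028 -0.012 -0.001] q [ 0.04  0.56  0.48  1.73 -0.31  0.93 -0.51] open 69.6 F [-0.7 -0.  -0. ]
```

View pics/w3b.png

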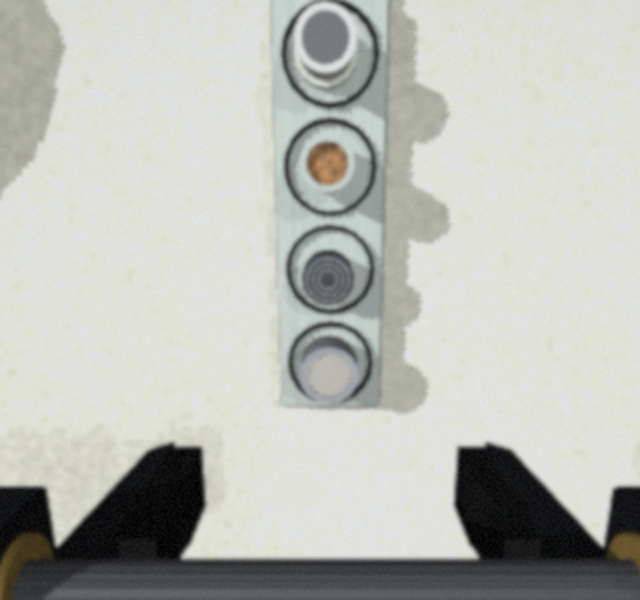

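Wrist view 3: the sample tops are at cell (325,38), tall (327,162), slug (328,279) and holder (330,373). The rings are at (330,54), (330,166), (330,269) and (330,361).

```bash
python3 - <<'E'
from h import *
g=load('w3.png');t=load('top0.png')
w=lambda u,v:(110+(u+.5)/2-.5,20+(v+.5)/2-.5)
T=dict(cell=(325,38,361,177,.066),tall=(327,162,377,207.3,.072),slug=(328,279,391,241.3,.054),holder=(330,373,407.7,272,.058))
S=dict(cell=(330,54,358,180.7),tall=(330,166,372.7,211),slug=(330,269,388.3,241.7),holder=(330,361,403.7,273))
for k in T:
    a,b,c,d,z=T[k];print(k,'2view',tri([(g,*w(a,b)),(t,c,d)]).round(4),'wrist',atz(g,*w(a,b),z).round(4),'top',atz(t,c,d,z).round(4))
    a,b,c,d=S[k];print('   seat',tri([(g,*w(a,b)),(t,c,d)]).round(4),atz(g,*w(a,b),.027).round(4))
plan(.657,-.151,.20,-66.2)
E
```

```text
cell 2view [ 0.6556 -0.1511  0.0588] wrist [ 0.6539 -0.1518  0.066 ] top [ 0.654  -0.1497  0.066 ]
   seat [ 0.658  -0.1534  0.014 ] [ 0.6551 -0.1546  0.027 ]
tall 2view [ 0.5926 -0.1801  0.0612] wrist [ 0.5916 -0.1806  0.072 ] top [ 0.5913 -0.1774  0.072 ]
   seat [ 0.5932 -0.182   0.0126] [ 0.5922 -0.1824  0.027 ]
slug 2view [ 0.5251 -0.2097  0.0464] wrist [ 0.5246 -0.2108  0.054 ] top [ 0.5259 -0.2061  0.054 ]
   seat [ 0.5279 -0.2105  0.0174] [ 0.5284 -0.2107  0.027 ]
holder 2view [ 0.4648 -0.2377  0.0521] wrist [ 0.4655 -0.2384  0.058 ] top [ 0.4654 -0.2345  0.058 ]
   seat [ 0.464  -0.2386  0.0187] [ 0.4656 -0.2384  0.027 ]
t 8.35 pos [ 0.5068 -0.22    0.3199] psi -66.1 | rv [-0.    -0.001  0.001] shift [ 2.752 -0.038  2.002] q [ 0.04  0.56  0.48  1.73 -0.31  0.93 -0.51] open 69.6 F [-0.7 -0.  -0. ]
```

```bash
python3 - <<'E'
from h import *
plan(.654,-.151,.054,-66.2)
E
python3 -m creep '[[0,0,0,0.9,-0.03,0.6,70],[0,0,0,1.8,-0.03,1.2,70],[0,0,0,2.5,-0.03,1.9,70],[0,0,0,2.7,-0.03,2.6,70],[0,0,0,2.7,-0.03,3.3,70],[0,0,0,2.7,-0.03,3.8,70],[0,0,0,2.7,-0.03,4.2,70],[0,0,0,2.7,-0.03,4.42,70],[0,0,0,2.7,-0.03,4.42,70],[0,0,0,2.7,-0.03,4.42,70]]'
python3 - <<'E'
from h import *
plan(.654,-.151,.054,-66.2)
E
```

```text
t 8.35 pos [ 0.5068 -0.22    0.3199] psi -66.1 | rv [-0.    -0.001  0.001] shift [ 2.704 -0.058  4.435] q [ 0.04  0.56  0.48  1.73 -0.31  0.93 -0.51] open 69.6 F [-0.7 -0.  -0. ]
t: 9.6
position: [0.6536, -0.1548, 0.0558]
orientation: [0.0, 0.979, 0.206, 0.001]
ft_force: [0.3, 0.1, 0.6]
opening: 0.0702
finger_force: 0.0
t 9.6 pos [ 0.6536 -0.1548  0.0558] psi -66.3 | rv [ 0.001 -0.001 -0.001] shift [ 0.031 -0.055  0.03 ] q [-0.    1.04  0.33  1.55 -0.49  0.63 -0.58] open 70.2 F [0.3 0.1 0.6]
```

```bash
python3 -m creep '[[0,0,0,0,-0.04,0.03,50],[0,0,0,0,-0.04,0.03,40],[0,0,0,0,-0.04,0.03,28],[0,0,0,0,-0.04,0.03,28],[0,0,0,0,-0.04,0.03,28],[0,0,0,0,-0.04,0.03,28],[0,0,0,0,-0.04,0.03,28]]' 12
python3 -m creep '[[0,0,0,0,0,-0.3,28],[0,0,0,0,0,-0.9,28],[0,0,0,0,0,-1.7,28],[0,0,0,0,0,-2.4,28],[0,0,0,0,0,-2.4,28]]'
python3 - <<'E'
from h import *
plan(.5818,.118,.20,-63)
E
```

```text
t: 10.48
position: [0.6518, -0.1525, 0.0533]
orientation: [0.0, 0.979, 0.205, 0.0]
ft_force: [-0.3, -0.8, 2.8]
opening: 0.0339
finger_force: 12.0
t: 11.1
position: [0.654, -0.1537, 0.2021]
orientation: [0.002, 0.979, 0.205, 0.004]
ft_force: [1.0, -0.4, -1.0]
opening: 0.0336
finger_force: 12.0
t 11.1 pos [ 0.654  -0.1537  0.2021] psi -66.3 | rv [ 0.006 -0.006 -0.058] shift [ 0.718 -4.63   0.014] q [-0.05  0.85  0.43  1.49 -0.41  0.88 -0.65] open 33.6 F [ 1.  -0.4 -1. ]
```

```bash
python3 -m creep '[[0,0,-0.01,0.1,-0.6,-0.1,28],[0,0,-0.02,0.2,-1.4,-0.1,28],[0,0,-0.03,0.4,-2.3,-0.1,28],[0,0,-0.05,0.6,-3.2,-0.1,28],[0,0,-0.058,0.7,-4,-0.1,28],[0,0,-0.058,0.72,-4.5,0,28],[0,0,-0.058,0.72,-4.63,0,28],[0,0,-0.058,0.72,-4.63,0,28],[0,0,-0.058,0.72,-4.63,0,28]]'
python3 - <<'E'
from h import *
plan(.5818,.118,.0885,-63)
E
```

```text
t: 12.22
position: [0.5803, 0.1169, 0.1974]
orientation: [0.001, 0.973, 0.232, 0.0]
ft_force: [0.2, -0.9, -1.2]
opening: 0.0335
finger_force: 12.0
t 12.22 pos [0.5803 0.1169 0.1974] psi -63.1 | rv [ 0.002 -0.    -0.002] shift [ 0.03  -0.008  1.816] q [-0.53  0.77  0.45  1.75 -0.46  0.73 -0.94] open 33.5 F [ 0.2 -0.9 -1.2]
```

```bash
python3 -m creep '[[0,0,0,0.02,0,0.5,28],[0,0,0,0.02,0,1,28],[0,0,0,0.02,0,1.4,28],[0,0,0,0.02,0,1.65,28],[0,0,0,0.02,0,1.75,28],[0,0,0,0.02,0,1.8,28],[0,0,0,0.02,0,1.8,28],[0,0,0,0.02,0,1.8,28]]'
python3 - <<'E'
from h import *
plan(.5818,.118,.087,-63)
E
```

```text
t: 13.22
position: [0.5811, 0.12, 0.0897]
orientation: [0.0, 0.972, 0.234, 0.001]
ft_force: [0.3, 0.9, -1.0]
opening: 0.0335
finger_force: 12.0
t 13.22 pos [0.5811 0.12   0.0897] psi -63.0 | rv [ 0.    -0.001  0.001] shift [-0.004  0.035  0.045] q [-0.47  0.92  0.33  1.8  -0.55  0.52 -0.87] open 33.5 F [ 0.3  0.9 -1. ]
```

```bash
python3 -m creep '[[0,0,0,0,0.03,0.02,28],[0,0,0,0,0.03,0.04,28],[0,0,0,0,0.03,0.05,28],[0,0,0,0,0.03,0.05,28]]'; python3 -m creep '[[0,0,0,0,0,0,40],[0,0,0,0,0,0,56],[0,0,0,0,0,0,56],[0,0,0,0,0,0,56],[0,0,0,0,0,-0.2,56],[0,0,0,0,0,-0.7,56],[0,0,0,0,0,-1.4,56],[0,0,0,0,0,-2,56],[0,0,0,0,0,-2,56]]'
python3 - <<'E'
from h import *
plan(.5915,-.1795,.20,-66.2)
g=shot('top','t3.png');g2=shot('wrist','w4.png')
A=cv2.resize(g['pixels'][130:310,120:440],None,fx=1.7,fy=1.7,interpolation=2);B=cv2.resize(g2['pixels'],(0,0),fx=.98,fy=.98)[:290,:544]
cv2.imwrite('pics/c4.png',cv2.convertScaleAbs(np.vstack([A,B]),alpha=1.4))
E
```

```text
t: 13.72
position: [0.5815, 0.1182, 0.0863]
orientation: [-0.0, 0.972, 0.234, 0.0]
ft_force: [-1.1, 0.9, 1.0]
opening: 0.0335
finger_force: 12.0
t: 14.85
position: [0.5834, 0.1181, 0.2097]
orientation: [0.0, 0.972, 0.234, 0.003]
ft_force: [0.3, 0.1, -0.7]
opening: 0.0557
finger_force: 0.0
t 14.85 pos [0.5834 0.1181 0.2097] psi -63.0 | rv [ 0.002 -0.007  0.056] shift [-2.135  4.48   0.156] q [-0.53  0.75  0.46  1.73 -0.46  0.76 -0.94] open 55.7 F [ 0.3  0.1 -0.7]
```

View pics/c4.png

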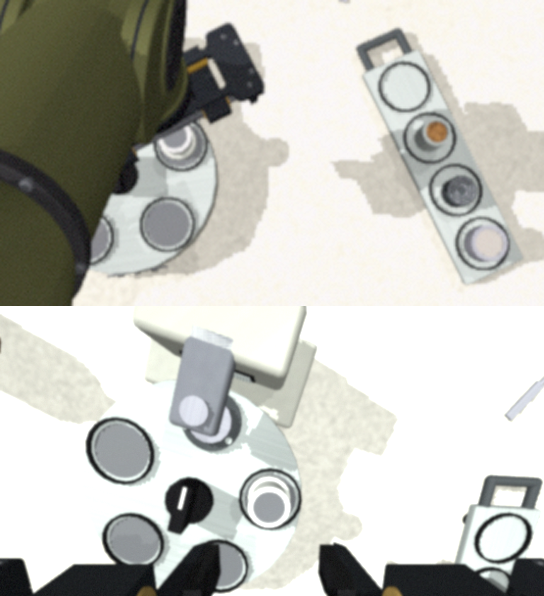

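The cell stands centred in place 1 at (270,500), the rack seat is empty, and the monitor is still under the head. Next is the tall cup.

```bash
python3 -m creep '[[0,0,0.01,-0.3,0.6,0,65],[0,0,0.02,-0.7,1.4,0,65],[0,0,0.03,-1.1,2.3,0,65],[0,0,0.05,-1.6,3.2,0,65],[0,0,0.056,-2,4,0,65],[0,0,0.056,-2.13,4.4,0.1,65],[0,0,0.056,-2.13,4.48,0.15,65],[0,0,0.056,-2.13,4.48,0.15,65],[0,0,0.056,-2.13,4.48,0.15,65]]'
python3 - <<'E'
from h import *
plan(.5915,-.1795,.054,-66.2)
E
```

```text
t: 16.08
position: [0.59, -0.1769, 0.1967]
orientation: [-0.001, 0.978, 0.208, -0.0]
ft_force: [-0.4, 0.5, 0.5]
opening: 0.0646
finger_force: 0.0
t 16.07 pos [ 0.59   -0.1769  0.1967] psi -66.0 | rv [-0.002  0.     0.003] shift [0.006 0.055 2.378] q [-0.    0.79  0.4   1.67 -0.41  0.77 -0.55] open 64.6 F [-0.4  0.5  0.5]
```

```bash
python3 -m creep '[[0,0,0,0.01,0.02,0.7,65],[0,0,0,0.01,0.02,1.4,65],[0,0,0,0.01,0.02,2,65],[0,0,0,0.01,0.02,2.3,65],[0,0,0,0.01,0.02,2.37,65],[0,0,0,0.01,0.02,2.37,65],[0,0,0,0.01,0.02,2.37,65]]'; python3 -m creep '[[0,0,0,0,0,0,50],[0,0,0,0,0,0,40],[0,0,0,0,0,0,28],[0,0,0,0,0,0,28],[0,0,0,0,0,0,28],[0,0,0,0,0,0,28],[0,0,0,0,0,0,28]]' 15
python3 -m creep '[[0,0,0,0,0,-0.3,28],[0,0,0,0,0,-0.9,28],[0,0,0,0,0,-1.7,28],[0,0,0,0,0,-2.4,28],[0,0,0,0,0,-2.4,28]]'
python3 - <<'E'
from h import *
plan(.4889,.1327,.20,-66.2)
E
```

```text
t: 16.95
position: [0.5917, -0.1804, 0.0562]
orientation: [0.001, 0.978, 0.206, 0.001]
ft_force: [0.1, -0.6, -0.5]
opening: 0.0653
finger_force: 0.0
t: 17.82
position: [0.5909, -0.1802, 0.055]
orientation: [0.0, 0.978, 0.206, 0.0]
ft_force: [0.1, 0.0, 2.4]
opening: 0.0333
finger_force: 15.0
t: 18.45
position: [0.5928, -0.1813, 0.2033]
orientation: [0.002, 0.978, 0.206, 0.003]
ft_force: [0.6, -0.2, -0.8]
opening: 0.0332
finger_force: 15.0
t 18.45 pos [ 0.5928 -0.1813  0.2033] psi -66.2 | rv [ 0.005 -0.006  0.   ] shift [ 0.528 -5.487  0.029] q [-0.    0.78  0.42  1.66 -0.42  0.78 -0.55] open 33.2 F [ 0.6 -0.2 -0.8]
```

```bash
python3 -m creep '[[0,0,0,0.1,-0.6,0,28],[0,0,0,0.2,-1.4,0,28],[0,0,0,0.3,-2.3,0,28],[0,0,0,0.4,-3.3,0,28],[0,0,0,0.5,-4.3,0,28],[0,0,0,0.53,-5.1,0,28],[0,0,0,0.53,-5.49,0,28],[0,0,0,0.53,-5.49,0,28],[0,0,0,0.53,-5.49,0,28]]'
python3 -m creep '[[0,0,0,0,0,0.5,28],[0,0,0,0,0,1,28],[0,0,0,0,0,1.4,28],[0,0,0,0,0,1.65,28],[0,0,0,0,0,1.75,28],[0,0,0,0,0,1.75,28],[0,0,0,0,0,1.75,28]]'
python3 - <<'E'
from h import *
plan(.4889,.1327,.088,-66.2)
E
```

```text
t: 19.58
position: [0.4872, 0.1327, 0.1989]
orientation: [0.001, 0.979, 0.206, 0.0]
ft_force: [1.1, 0.3, -0.5]
opening: 0.0337
finger_force: 15.0
t: 20.45
position: [0.4874, 0.134, 0.0946]
orientation: [-0.0, 0.978, 0.206, 0.001]
ft_force: [-0.2, 0.6, -1.0]
opening: 0.0332
finger_force: 15.0
t 20.45 pos [0.4874 0.134  0.0946] psi -66.2 | rv [ 0.    -0.001  0.   ] shift [0.014 0.031 0.11 ] q [-0.51  0.84  0.26  2.06 -0.65  0.32 -0.87] open 33.2 F [-0.2  0.6 -1. ]
```

```bash
python3 -m creep '[[0,0,0,0.02,0.03,0.05,28],[0,0,0,0.02,0.03,0.09,28],[0,0,0,0.02,0.03,0.11,28],[0,0,0,0.02,0.03,0.11,28],[0,0,0,0.02,0.03,0.11,28]]'; python3 -m creep '[[0,0,0,0,0,0,40],[0,0,0,0,0,0,56],[0,0,0,0,0,0,56],[0,0,0,0,0,0,56],[0,0,0,0,0,-0.2,56],[0,0,0,0,0,-0.7,56],[0,0,0,0,0,-1.4,56],[0,0,0,0,0,-2,56],[0,0,0,0,0,-2,56]]'
python3 - <<'E'
from h import *
plan(.525,-.209,.20,-66.2)
E
```

```text
t: 21.08
position: [0.4888, 0.1329, 0.0879]
orientation: [-0.0, 0.978, 0.206, 0.0]
ft_force: [-0.1, -0.9, 6.6]
opening: 0.0336
finger_force: 15.0
t: 22.2
position: [0.4902, 0.1331, 0.2102]
orientation: [-0.0, 0.978, 0.206, 0.003]
ft_force: [0.4, -0.6, -0.5]
opening: 0.0562
finger_force: 0.0
t 22.2 pos [0.4902 0.1331 0.2102] psi -66.2 | rv [ 0.001 -0.006  0.   ] shift [-1.774  5.45   0.164] q [-0.65  0.66  0.48  1.99 -0.52  0.61 -0.97] open 56.2 F [ 0.4 -0.6 -0.5]
```

```bash
python3 -m creep '[[0,0,0,-0.2,0.6,0,65],[0,0,0,-0.5,1.4,0,65],[0,0,0,-0.8,2.3,0,65],[0,0,0,-1.1,3.3,0,65],[0,0,0,-1.4,4.3,0,65],[0,0,0,-1.77,5.1,0.1,65],[0,0,0,-1.77,5.45,0.15,65],[0,0,0,-1.77,5.45,0.15,65],[0,0,0,-1.77,5.45,0.15,65]]'
python3 - <<'E'
from h import *
plan(.525,-.209,.0515,-66.2)
E
python3 -m creep '[[0,0,0,0,0,0.7,65],[0,0,0,0,0,1.4,65],[0,0,0,0,0,2,65],[0,0,0,0,0,2.3,65],[0,0,0,0,0,2.4,65],[0,0,0,0,0,2.4,65],[0,0,0,0,0,2.4,65]]'
python3 - <<'E'
from h import *
plan(.525,-.209,.0515,-66.2)
E
```

```text
t: 23.32
position: [0.5232, -0.2073, 0.1978]
orientation: [-0.001, 0.978, 0.207, -0.001]
ft_force: [0.4, 0.7, -0.4]
opening: 0.0651
finger_force: 0.0
t 23.32 pos [ 0.5232 -0.2073  0.1978] psi -66.1 | rv [-0.002  0.001  0.002] shift [0.017 0.045 2.438] q [ 0.07  0.72  0.39  1.83 -0.42  0.67 -0.44] open 65.1 F [ 0.4  0.7 -0.4]
t: 24.2
position: [0.5244, -0.2094, 0.0554]
orientation: [0.001, 0.978, 0.206, 0.001]
ft_force: [-0.7, 0.2, 0.4]
opening: 0.0651
finger_force: 0.0
t 24.2 pos [ 0.5244 -0.2094  0.0554] psi -66.2 | rv [ 0.001 -0.001  0.001] shift [ 0.012 -0.002  0.066] q [ 0.17  0.94  0.23  1.89 -0.53  0.37 -0.35] open 65.1 F [-0.7  0.2  0.4]
```

```bash
python3 -m creep '[[0,0,0,0,0,0.03,60],[0,0,0,0,0,0.05,50],[0,0,0,0,0,0.05,40],[0,0,0,0,0,0.05,30],[0,0,0,0,0,0.05,30],[0,0,0,0,0,0.05,30],[0,0,0,0,0,0.05,30],[0,0,0,0,0,0.05,30]]' 25
python3 -m creep '[[0,0,0,0,0,-0.3,30],[0,0,0,0,0,-0.9,30],[0,0,0,0,0,-1.7,30],[0,0,0,0,0,-2.4,30],[0,0,0,0,0,-2.4,30]]'
python3 - <<'E'
from h import *
plan(.4742,.2256,.20,-66.2)
E
```

```text
t: 25.2
position: [0.5238, -0.2094, 0.0513]
orientation: [0.0, 0.978, 0.206, 0.0]
ft_force: [0.5, -0.3, -1.3]
opening: 0.0352
finger_force: 25.0
t: 25.82
position: [0.525, -0.2097, 0.1989]
orientation: [0.002, 0.978, 0.206, 0.003]
ft_force: [-0.4, -0.5, -2.6]
opening: 0.0353
finger_force: 25.0
t 25.82 pos [ 0.525  -0.2097  0.1989] psi -66.2 | rv [ 0.004 -0.005  0.001] shift [ 2.157 -6.979 -0.036] q [ 0.07  0.72  0.4   1.83 -0.43  0.67 -0.43] open 35.3 F [-0.4 -0.5 -2.6]
```

```bash
python3 -m creep '[[0,0,0,0.2,-0.6,0,30],[0,0,0,0.4,-1.4,0,30],[0,0,0,0.7,-2.3,0,30],[0,0,0,1,-3.3,0,30],[0,0,0,1.3,-4.3,0,30],[0,0,0,1.6,-5.3,0,30],[0,0,0,2,-6.3,0,30],[0,0,0,2.16,-6.98,0,30],[0,0,0,2.16,-6.98,0,30],[0,0,0,2.16,-6.98,0,30]]'
python3 -m creep '[[0,0,0,0,0,0.4,30],[0,0,0,0,0,0.9,30],[0,0,0,0,0,1.4,30],[0,0,0,0,0,1.65,30],[0,0,0,0,0,1.75,30],[0,0,0,0,0,1.75,30],[0,0,0,0,0,1.75,30]]'
python3 - <<'E'
from h import *
plan(.4742,.2256,.0845,-66.2)
E
```

```text
t: 27.08
position: [0.4721, 0.2254, 0.1947]
orientation: [0.001, 0.978, 0.206, -0.001]
ft_force: [-0.2, 0.1, -1.9]
opening: 0.0352
finger_force: 25.0
t: 27.95
position: [0.4736, 0.2264, 0.0911]
orientation: [-0.0, 0.978, 0.206, 0.001]
ft_force: [-0.0, -0.4, -1.9]
opening: 0.0354
finger_force: 25.0
t 27.95 pos [0.4736 0.2264 0.0911] psi -66.2 | rv [ 0.    -0.002  0.   ] shift [0.004 0.016 0.111] q [-0.72  0.87  0.32  2.01 -0.7   0.38 -1.  ] open 35.4 F [-0.  -0.4 -1.9]
```

```bash
python3 -m creep '[[0,0,0,0,0.01,0.05,30],[0,0,0,0,0.01,0.09,30],[0,0,0,0,0.01,0.1,30],[0,0,0,0,0.01,0.1,30],[0,0,0,0,0.01,0.1,30]]'; python3 -m creep '[[0,0,0,0,0,0,44],[0,0,0,0,0,0,56],[0,0,0,0,0,0,56],[0,0,0,0,0,0,56],[0,0,0,0,0,-0.2,56],[0,0,0,0,0,-0.7,56],[0,0,0,0,0,-1.4,56],[0,0,0,0,0,-2,56],[0,0,0,0,0,-2,56]]'
python3 - <<'E'
from h import *
plan(.4655,-.237,.20,-66.2)
E
```

```text
t: 28.58
position: [0.4732, 0.2258, 0.0843]
orientation: [-0.0, 0.978, 0.206, -0.0]
ft_force: [0.0, -0.3, -1.9]
opening: 0.0353
finger_force: 25.0
t: 29.7
position: [0.4748, 0.2262, 0.2073]
orientation: [-0.001, 0.978, 0.206, 0.003]
ft_force: [0.2, 0.6, -0.1]
opening: 0.056
finger_force: 0.0
t 29.7 pos [0.4748 0.2262 0.2073] psi -66.2 | rv [-0.    -0.006  0.   ] shift [-3.26   6.999  0.102] q [-0.85  0.7   0.53  1.94 -0.57  0.65 -1.11] open 56.0 F [ 0.2  0.6 -0.1]
```

```bash
python3 -m creep '[[0,0,0,-0.2,0.6,0,70],[0,0,0,-0.6,1.4,0,70],[0,0,0,-1,2.3,0,70],[0,0,0,-1.5,3.3,0,70],[0,0,0,-2,4.3,0,70],[0,0,0,-2.5,5.3,0,70],[0,0,0,-3,6.3,0,70],[0,0,0,-3.26,7,0.1,70],[0,0,0,-3.26,7,0.1,70],[0,0,0,-3.26,7,0.1,70]]'
python3 -m creep '[[0,0,0,0,0,0.7,70],[0,0,0,0,0,1.4,70],[0,0,0,0,0,2,70],[0,0,0,0,0,2.3,70],[0,0,0,0,0,2.4,70],[0,0,0,0,0,2.4,70],[0,0,0,0,0,2.4,70]]'
python3 - <<'E'
from h import *
plan(.4655,-.237,.0525,-66.2)
E
```

```text
t: 30.95
position: [0.4634, -0.2367, 0.1976]
orientation: [-0.001, 0.979, 0.206, -0.001]
ft_force: [0.1, -0.3, -0.2]
opening: 0.0697
finger_force: 0.0
t: 31.82
position: [0.4646, -0.2372, 0.0551]
orientation: [0.0, 0.978, 0.207, 0.001]
ft_force: [0.5, -0.2, 0.4]
opening: 0.0697
finger_force: 0.0
t 31.82 pos [ 0.4646 -0.2372  0.0551] psi -66.1 | rv [ 0.001 -0.001  0.001] shift [0.015 0.004 0.043] q [ 0.28  0.91  0.17  2.02 -0.56  0.26 -0.22] open 69.7 F [ 0.5 -0.2  0.4]
```

```bash
python3 -m creep '[[0,0,0,0.01,0,0.02,60],[0,0,0,0.01,0,0.03,50],[0,0,0,0.01,0,0.03,40],[0,0,0,0.01,0,0.03,36],[0,0,0,0.01,0,0.03,36],[0,0,0,0.01,0,0.03,36],[0,0,0,0.01,0,0.03,36]]' 20
python3 -m creep '[[0,0,0,0,0,-0.3,36],[0,0,0,0,0,-0.9,36],[0,0,0,0,0,-1.7,36],[0,0,0,0,0,-2.5,36],[0,0,0,0,0,-2.5,36],[0,0,0,0,0,-2.5,36]]'
python3 - <<'E'
from h import *
plan(.558,.2683,.20,-99)
E
```

```text
t: 32.7
position: [0.4646, -0.2373, 0.0526]
orientation: [0.0, 0.978, 0.206, 0.0]
ft_force: [-0.4, -0.1, 2.9]
opening: 0.0416
finger_force: 20.0
t: 33.45
position: [0.4639, -0.2364, 0.2015]
orientation: [-0.001, 0.978, 0.207, -0.001]
ft_force: [-1.0, 0.5, -2.1]
opening: 0.0414
finger_force: 20.0
t 33.45 pos [ 0.4639 -0.2364  0.2015] psi -66.1 | rv [-0.002  0.001  0.573] shift [ 4.836 -7.059  0.035] q [ 0.14  0.68  0.4   1.95 -0.45  0.6  -0.32] open 41.4 F [-1.   0.5 -2.1]
```

```bash
python3 -m creep '[[0,0,0.07,0.4,-0.6,0,36],[0,0,0.14,0.9,-1.3,0,36],[0,0,0.21,1.4,-2,0,36],[0,0,0.28,2,-2.9,0,36],[0,0,0.35,2.6,-3.8,0,36],[0,0,0.42,3.2,-4.7,0,36],[0,0,0.49,3.8,-5.6,0,36],[0,0,0.55,4.4,-6.4,0,36],[0,0,0.573,4.84,-7.06,0,36],[0,0,0.573,4.84,-7.06,0,36]]'
python3 -m creep '[[0,0,0,0,0,0,36],[0,0,0,0,0,0,36]]'
python3 - <<'E'
from h import *
plan(.558,.2683,.0858,-99)
E
```

```text
t: 34.7
position: [0.5572, 0.2739, 0.1987]
orientation: [-0.0, 0.997, -0.074, -0.002]
ft_force: [-0.1, -0.6, -2.6]
opening: 0.0417
finger_force: 20.0
t: 34.95
position: [0.5588, 0.2652, 0.2019]
orientation: [0.001, 0.997, -0.08, -0.001]
ft_force: [0.9, 0.1, -1.2]
opening: 0.0415
finger_force: 20.0
t 34.95 pos [0.5588 0.2652 0.2019] psi -99.2 | rv [ 0.002  0.001 -0.004] shift [-0.019 -0.053  1.934] q [-0.89  0.87  0.73  1.67 -0.71  0.89 -1.61] open 41.5 F [ 0.9  0.1 -1.2]
```

```bash
python3 -m creep '[[0,0,0,-0.01,-0.03,0.4,36],[0,0,0,-0.01,-0.03,0.9,36],[0,0,0,-0.01,-0.03,1.4,36],[0,0,0,-0.01,-0.03,1.7,36],[0,0,0,-0.01,-0.03,1.84,36],[0,0,0,-0.01,-0.03,1.84,36],[0,0,0,-0.01,-0.03,1.84,36]]'
python3 - <<'E'
from h import *
plan(.558,.2683,.0858,-99)
E
```

```text
t: 35.83
position: [0.5595, 0.2695, 0.0932]
orientation: [-0.0, 0.997, -0.079, 0.001]
ft_force: [-0.6, 0.1, -2.2]
opening: 0.0416
finger_force: 20.0
t 35.83 pos [0.5595 0.2695 0.0932] psi -99.0 | rv [-0.001 -0.002 -0.   ] shift [-0.022  0.024  0.123] q [-0.84  1.    0.6   1.72 -0.83  0.7  -1.51] open 41.6 F [-0.6  0.1 -2.2]
```

```bash
python3 -m creep '[[0,0,0,-0.02,0.01,0.05,36],[0,0,0,-0.02,0.01,0.09,36],[0,0,0,-0.02,0.01,0.12,36],[0,0,0,-0.02,0.01,0.12,36],[0,0,0,-0.02,0.01,0.12,36]]'; python3 -m creep '[[0,0,0,0,0,0,50],[0,0,0,0,0,0,60],[0,0,0,0,0,0,60],[0,0,0,0,0,0,60],[0,0,0,0,0,-0.2,60],[0,0,0,0,0,-0.7,60],[0,0,0,0,0,-1.4,60],[0,0,0,0,0,-2.2,60],[0,0,0,0,0,-3,60],[0,0,0,0,0,-3.5,60]]'
python3 - <<'E'
from h import *
plan(.5,.15,.30,-81)
E
```

```text
t: 36.45
position: [0.5579, 0.2691, 0.0856]
orientation: [-0.0, 0.997, -0.079, 0.0]
ft_force: [-1.6, -0.0, 5.2]
opening: 0.0418
finger_force: 20.0
t: 37.7
position: [0.5582, 0.2686, 0.2984]
orientation: [-0.001, 0.997, -0.079, 0.002]
ft_force: [-0.3, -0.2, 0.2]
opening: 0.0601
finger_force: 0.0
t 37.7 pos [0.5582 0.2686 0.2984] psi -99.0 | rv [-0.001 -0.003 -0.315] shift [-0.647  2.105 -0.032] q [-0.93  0.76  0.82  1.57 -0.61  1.08 -1.69] open 60.1 F [-0.3 -0.2  0.2]
```

```bash
python3 -m creep '[[0,0,-0.1,-0.2,0.6,-0.1,60],[0,0,-0.2,-0.42,1.2,-0.2,60],[0,0,-0.31,-0.42,1.4,-0.3,60],[0,0,-0.31,-0.42,1.4,-0.3,60],[0,0,-0.31,-0.42,1.4,-0.3,60]]'
python3 - <<'E'
from h import *
plan(.52,.19,.32,-81); g=shot('wrist','w5.png'); h=shot('scene','s5.png')
A=cv2.convertScaleAbs(cv2.resize(g['pixels'][30:230,160:400],None,fx=2.3,fy=2.3,interpolation=2),alpha=1.4)
cv2.imwrite('pics/w5b.png',A)
B=cv2.convertScaleAbs(cv2.resize(h['pixels'][130:250,240:440],None,fx=3,fy=3,interpolation=2),alpha=1.4)
cv2.imwrite('pics/s5b.png',B)
E
```

```text
t: 38.33
position: [0.5196, 0.1909, 0.313]
orientation: [-0.0, 0.997, 0.076, 0.0]
ft_force: [0.5, -0.3, -0.1]
opening: 0.06
finger_force: 0.0
t 38.33 pos [0.5196 0.1909 0.313 ] psi -81.3 | rv [-0.001 -0.    -0.005] shift [ 0.005  0.015 -0.116] q [-0.86  0.63  0.75  1.74 -0.5   0.97 -1.34] open 60.0 F [ 0.5 -0.3 -0.1]
```

View pics/w5b.png

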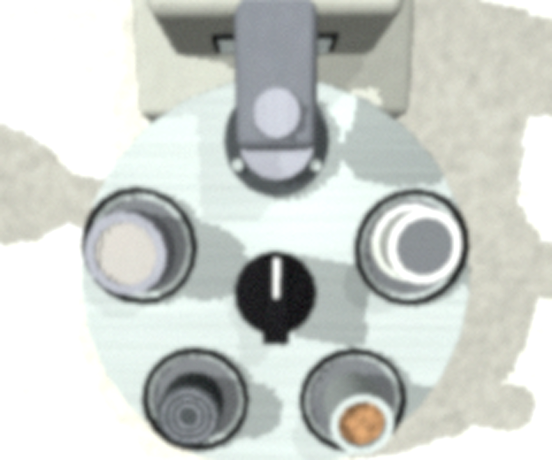

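View pics/s5b.png

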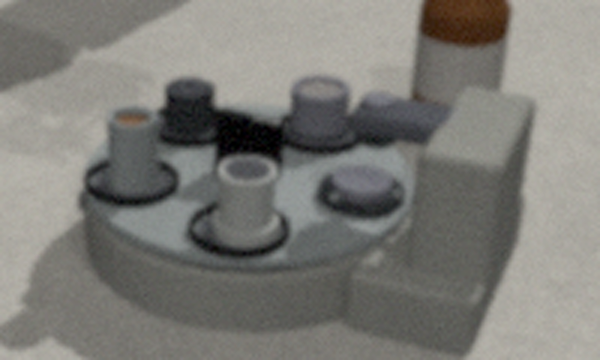

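All four samples stand upright inside their rings and the pointer is in line with the head. I'll check the numbers.

```bash
python3 - <<'E'
from h import *
g=load('w5.png');s=load('s5.png')
w=lambda u,v:(160+(u+.5)/2.3-.5,30+(v+.5)/2.3-.5)
ang=lambda d:np.degrees(np.arctan2(d[1],d[0])).round(1)
T=dict(cell=(425,247,.099),tall=(362,424,.105),slug=(188,415,.087),holder=(127,251,.091))
S=dict(cell=(412,247),tall=(353,402),slug=(195,400),holder=(140,245))
r=np.array([atz(g,*w(*S[k]),.060)[:2] for k in S]);A=np.c_[2*r,np.ones(4)];c=np.linalg.lstsq(A,(r**2).sum(1),rcond=None)[0][:2]
a=np.array([ang(v) for v in r-c])+72*np.arange(1,5);print('c',c,'carousel dir',(a+180)%360-180)
for i,k in enumerate(T): print(k,'off mm',((atz(g,*w(*T[k][:2]),T[k][2])[:2]-r[i])*1000).round(1))
m=np.mean([atz(g,*w(*p),.123)[:2] for p in((237,148),(315,148),(314,5),(240,5))],0);print('head dir',ang(m-c))
b=np.radians(9);m=[.5455+.08*np.cos(b),.1893+.08*np.sin(b)]
for z in(.069,.123):
    u,v=proj(s,m+[z]);print('scene proj crop',(u-240)*3,(v-130)*3)
E
```

```text
c [0.54513825 0.18767812] carousel dir [8.9 8.1 7.9 7.7]
cell off mm [2.1 2.3]
tall off mm [1.1 1.2]
slug off mm [-0.9  1.1]
holder off mm [-1.4  1. ]
head dir 9.3
scene proj crop 358.6634413879446 174.14417758097645
scene proj crop 365.34345284527046 98.6664434081818
```

Carousel is within about 1° of the head direction, and the samples are within 3 mm of their places. Handing in.

```bash
python3 -c "
from rig import manip
print(manip.job_done())"
```

```text
the job is handed in; nothing more can be done
None
```

I handed the job in at about 38 s of the 112 s. At the last check the monitor was within about 1° of the head, and cell, tall, slug and holder stood in places 1 to 4, each within about 3 mm of its ring's centre; the hand-in gave no pass or fail.

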